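Tip the glass negative carriers onto their back rests

ROBOT

A 6-joint arm with a two-finger parallel gripper is mounted at the origin on the work surface. World frame = base frame: x ahead of the robot, y to its left, z up, the work surface at z = 0. Lengths are in mm, angles in degrees, forces in N, time in s.
With the tool pointing down it reaches from about 350 to 850 mm from the base axis. Payload 8.1 kg.
Tool frame: the origin (TCP) lies midway between the tips of the shut fingers; the grasp point (between the pads) lies 19 mm behind it (r.pinch_z is the distance from the TCP to the grasp point, in mm); z points along the fingers, y is the line along which they close (so a half turn about z gives the same grasp; the last joint's range is limited). The gripper opens to 85 mm and grips with 20 to 120 N. Pads are 22 mm wide; open, the fingers measure 114 mm over their backs; the gripper's body (76 mm by 85 mm) begins 54 mm behind the grasp point. The pads swing forward as they close: fully open they stand 13 mm farther back than shut.
Start: joints at [-78.461, 7.471, 85.268, -0, 87.261, -4.893], TCP at [169.751, -575.491, 195.192] pointing down, gripper open.
Joint ranges: [-169.43, 169.43], [-51.17, 129.36], [1.28, 143.12], [-76.62, 256.62], [0, 156.53], [-152.29, 152.29]. Speed limits (degrees/s): [136.94, 136.94, 159.86, 180, 180, 180].

INTERFACE

Orientations are given as [roll, pitch, yaw] about the fixed x, y, z axes, in that order (R = Rz(yaw) Ry(pitch) Rx(roll)).
In Python, from bench import sensors, optics, job, r gives the robot as it stands.
- The arm moves only by the tool play_rows, never from a script. Its argument "motion" is a list that holds one entry, the list of rows, each a list of 6 numbers: the shift along the tool's x, y, z in cm, then the turn, a rotation vector about the tool's x, y, z in degrees. In form: [[[x, y, z, ax, ay, az], ...]]. A call has 1 to 5 rows; each row is the pose to reach, as a shift and turn from the pose commanded when the call began, along the tool's axes at that moment; what a row does not reach only later rows make up. A row lasts 1/10 s, in which the tool goes at most 50 mm and 8.59 degrees, less where a joint would pass 70% of its speed; a pose out of reach is approached as far as the arm can. A call with a gripper value outside its range is refused whole. "jaw" is the opening, from 0 (shut) to 1 (fully open), set as the call begins (left out, the last holds). The fingers move at their own pace and stop on an object; "squeeze" is the grip in N (left out, the last holds). Time passes only in rows, so rows that repeat a pose let the fingers close. It gives the time, the measured TCP pose, the force, the opening and the grip force at its end, in the units of the state.
- sensors.sense(): the state, without advancing time (a new reading comes with each control period).
- optics.snapshot(name): name is "scene" or "side" or "wrist"; returns a dict with "pixels" (384x512x3 uint8, red, green, blue), "mtx" (3x3 intrinsics, pixels), "k1" (the pictures are not rectified: a ray, as slopes to the right and down, at radius r is drawn at 1 + k1 r^2 times it, then the intrinsics apply), "R" (3x3) and "t" (3): a world point X has camera coordinates R X + t; the wrist camera has in their place "T_tool_cam" (4x4, takes a point from camera to tool coordinates, whose origin is the TCP and whose axes are the flange's). Camera axes: x right, y down, z forward; pixel columns grow to the right and rows downward; lengths in mm; the calibration is good to about 2 mm. A picture is of the moment at which its call begins: read the wrist's pose just before it. There is no depth.
- job.hand_in(): hands the job in; it is judged then, once.
The state is a dict: "time": time; "joint_pos": joint angles; "qd": joint speeds; "joint_efforts": joint torques, N m; "tool_pos": TCP position; "tcp_rot": TCP orientation; "ft_force": force on the tool from outside, world axes, zero at the start; "wrist_torque": the same for the moment, N m; "finger_gap": finger opening in mm; "grip_force": force on a finger pad.
Only numpy, scipy, OpenCV 4.12 (cv2) and the standard library are available. Lean on these libraries where they do the work, as an engineer would, in place of code of your own. Each camera call takes 0.05 s, during which the arm holds its last target. There are 200 camera calls.

TASK

Two of the three glass negative carriers in the slotted wooden stand are leaning towards you, the robot. Push each of those two over gently with the fingertips, without lifting it out of its slot, so that all three lean away from you against the far walls of their slots. Do not touch the carrier that already leans away, and leave the other things on the counter where they are.

Things in the scene. Friction and masses are not known exactly. Their poses are not given: they have to be found in the camera images.
- stand: Slotted wooden stand, fixed: base 96 (x) by 346 (y) by 12 mm. Three V slots side by side along y, centred at y = -110, 0, +110 mm, x = 0, with 12 mm thick, 50 mm high cheeks between. Origin: centre of the underside; x points away from the robot across the slots (within 23 degrees of the robot's x), z up.
- stand_slot (a point): Centre of the middle slot's floor, 12 mm above the counter. Slot floors are 9.5 mm wide; the slot walls lean outwards 18 degrees and end 52 mm above the counter. A carrier rests on the wall towards +x or -x; pushed about 5 degrees past upright it drops by itself onto the other wall.
- carrier_square: Glass negative carrier: dark steel frame with a clear pane, 8 mm thick (x), 90 wide (y), 125 tall (z), about 0.2 kg, with a square window of 62 by 62 mm. Loose in one of the V slots. Origin: centre of its underside, about 13 mm above the counter; z runs up the plate, tilted 18 to 24 degrees towards the stand's -x (to the robot) or +x (away); y along the row.
- carrier_square_top (a point): Middle of the top edge of the carrier with the square window, 125 mm up the plate from its origin.
- carrier_tall: Glass negative carrier: dark steel frame with a clear pane, 8 mm thick (x), 90 wide (y), 125 tall (z), about 0.2 kg, with a tall narrow window 40 mm wide and 95 mm high. Loose in one of the V slots. Origin: centre of its underside, about 13 mm above the counter; z runs up the plate, tilted 18 to 24 degrees towards the stand's -x (to the robot) or +x (away); y along the row.
- carrier_tall_top (a point): Middle of the top edge of the carrier with the tall narrow window 40 mm wide and 95 mm high, 125 mm up the plate from its origin.
- carrier_wide: Glass negative carrier: dark steel frame with a clear pane, 8 mm thick (x), 90 wide (y), 125 tall (z), about 0.2 kg, with a low wide window 66 mm wide and 36 mm high. Loose in one of the V slots. Origin: centre of its underside, about 13 mm above the counter; z runs up the plate, tilted 18 to 24 degrees towards the stand's -x (to the robot) or +x (away); y along the row.
- carrier_wide_top (a point): Middle of the top edge of the carrier with the low wide window 66 mm wide and 36 mm high, 125 mm up the plate from its origin.
- timer: Heavy grey steel darkroom timer housing, 110 by 130 mm and 100 mm high (108 mm with its buttons), 1.6 kg, with a round white dial; stands loose to the right of the stand. Origin: centre of its underside.
- lens_wrench: Chrome lens wrench lying flat beyond the stand: a bar 150 mm long (y) with two pins reaching 38 mm to one side (x), 12 mm high. Origin: underside, middle of the bar.
- print_tong: Red plastic print tong lying left of the stand, about 200 mm long (x), 45 mm wide, 18 mm high, with dark rubber tips. Origin: underside, middle.
- loupe: Black focusing loupe, 48 mm wide and 45 mm high, standing beyond the stand. Origin: centre of its underside.

How it is judged:
By the outcome, as a careful person would: the job done as asked, in the order asked, and still so for the second after the job is handed in, with the robot touching nothing.
It also fails if it takes over 42 s, if anything falls off the work surface, if the arm or the gripper's body presses on something with over 40 N, if the wrist force passes 120 N, or if a joint passes its speed limit or range.

## Working session

There is one attempt and no reset: what is moved stays moved. The work goes in short steps, Python scripts to look and compute and a tool call to move; the robot and the scene stay as the last step left them, time stands still between calls to the robot, and variables do not carry over. Pictures are saved under pics/ and viewed, at most 10 in all, crops included, and the job is handed in when it is done.

Besides the shell and the picture viewer there is one more tool, called after "Call:" as name([rows], argument=value, ...), one row to a line, values as JSON. play_rows: Moves the arm, as the interface text tells. Its arguments: {"type":"object","properties":{"motion":{"type":"array","items":{"type":"array","items":{"type":"array","items":{"type":"number"}}}},"jaw":{"type":"number"},"squeeze":{"type":"number"}},"required":["motion"]}

```bash
mkdir -p pics; cat > h.py <<'E'
from bench import sensors, optics, job, r
import numpy as np, cv2
def snap(n,f):
    d=optics.snapshot(n); cv2.imwrite('pics/'+f, cv2.cvtColor(np.asarray(d['pixels']),cv2.COLOR_RGB2BGR)); return d
def proj(d,X):
    X=np.atleast_2d(X)@np.array(d['R']).T+np.array(d['t']); s=X[:,:2]/X[:,2:]
    s=s*(1+d['k1']*(s**2).sum(1,keepdims=True)); K=np.array(d['mtx']); return s@K[:2,:2].T+K[:2,2]
E
python3 - <<'E'
from h import *
import pickle
s=sensors.sense(); print(s['time'],s['tool_pos'],s['tcp_rot'],s['ft_force'])
D={}
for n in('scene','side'):
    D[n]=snap(n,n+'.png'); d=D[n]; print(n,np.array(d['mtx']).tolist(),d['k1'],(-np.array(d['R']).T@np.array(d['t'])).round())
    im=cv2.imread(f'pics/{n}.png'); cv2.imwrite(f'pics/{n}2.png',cv2.resize(im,(800,600),interpolation=cv2.INTER_CUBIC))
pickle.dump(D,open('D.pkl','wb'))
E
```

```text
0.0 [ 169.62934671 -574.88835647  194.15312473] [-1.79896455e+02 -8.21161518e-03  1.64336713e+01] [-0.07540519  0.35192403 -0.06958002]
scene [[428.1692325746281, 0.0, 253.35378171573444], [0.0, 428.1692325746281, 191.87420304667563], [0.0, 0.0, 1.0]] -0.07429360955654214 [1327. -432.  925.]
side [[388.23037987376307, 0.0, 258.14621688230966], [0.0, 388.23037987376307, 192.9765202843022], [0.0, 0.0, 1.0]] -0.001077367164093868 [573. 864. 809.]
```

View pics/scene2.png

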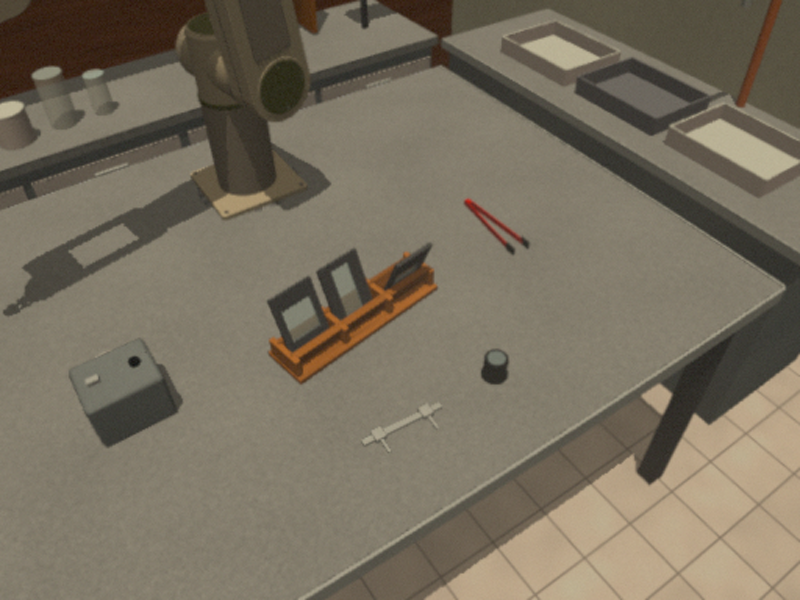

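View pics/side2.png

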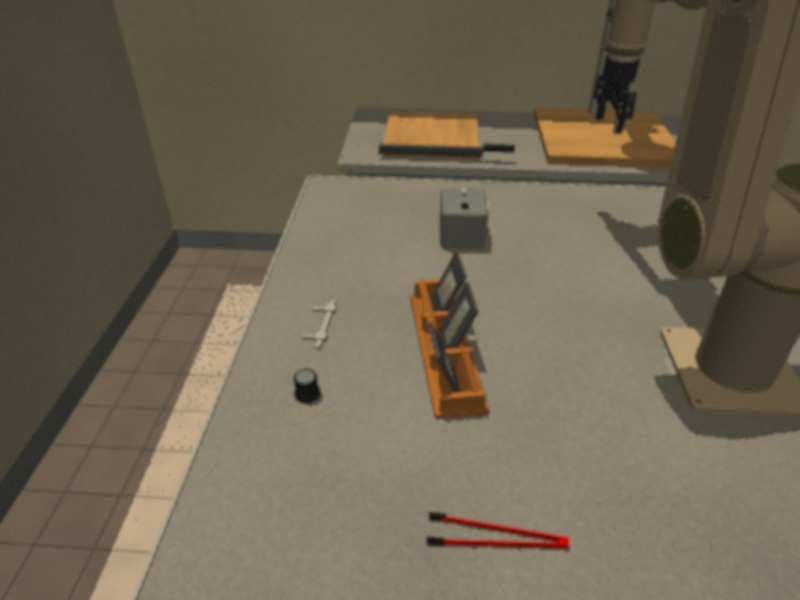

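The robot-side scene: the carriers in the slot nearest the timer (scene ~300,315) and in the middle slot (~345,285) lean to the robot. The +y one (~408,268) leans away. I'll enlarge to fit the stand pose.

```bash
python3 - <<'E'
import cv2,numpy as np
a=cv2.imread('pics/scene.png')[150:250,165:290]; b=cv2.imread('pics/side.png')[158:270,250:325]
cv2.imwrite('pics/a.png',cv2.resize(a,None,fx=6,fy=6,interpolation=cv2.INTER_CUBIC))
cv2.imwrite('pics/b.png',cv2.resize(b,None,fx=5,fy=5,interpolation=cv2.INTER_CUBIC))
E
```

```text
(no output)
```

View pics/a.png

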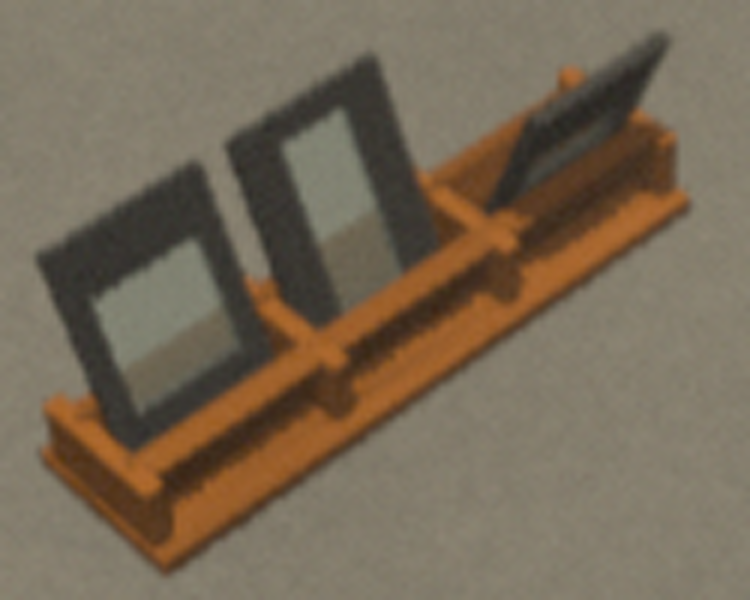

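View pics/b.png

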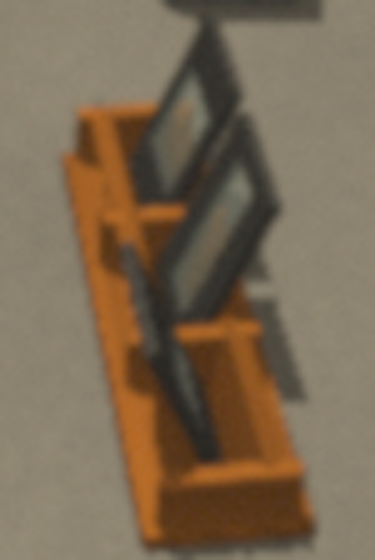

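```bash
cat > fit.py <<'E'
import pickle
from h import *
from scipy.optimize import least_squares
D=pickle.load(open('D.pkl','rb'))
A=lambda u,v:(165+u/6-.4,150+v/6-.4); B=lambda u,v:(250+u/5-.4,158+v/5-.4)
P=[('scene',(48,-173,12),A(165,567)),('scene',(-48,-173,12),A(42,453)),('scene',(48,173,12),A(690,203)),
('side',(48,173,0),B(148,546)),('side',(-48,173,0),B(313,537)),('side',(48,-173,12),B(66,157))]
def W(p,X):
    c,s=np.cos(p[2]),np.sin(p[2]); X=np.array(X,float); return np.array([p[0]+c*X[0]-s*X[1],p[1]+s*X[0]+c*X[1],X[2]])
E
cat > fit1.py <<'E'
from fit import *
f=lambda p:np.concatenate([proj(D[n],W(p,X))[0]-uv for n,X,uv in P])
q=least_squares(f,[550,0,0],x_scale=[10,10,.1]); p=q.x
print(p[:2].round(1),np.degrees(p[2]).round(2),q.fun.round(1)); np.save('p.npy',p)
# carrier tops: corner pts left/right, both views
C={'square':[('scene',-1,A(38,257)),('scene',1,A(200,160)),('side',-1,B(207,17)),('side',1,B(243,97))],
'tall':[('scene',-1,A(228,147)),('scene',1,A(375,52)),('side',-1,B(243,110)),('side',1,B(280,208))],
'wide':[('scene',1,A(665,35)),('scene',-1,A(535,115))]}
for k,L in C.items():
    g=lambda c:np.concatenate([proj(D[n],W(p,(c[0],c[1]+45*s,c[2])))[0]-uv for n,s,uv in L])
    q=least_squares(g,[0,0,130]); c=q.x
    print(k,'stand',c.round(1),'tilt',np.degrees(np.arctan2(c[0],c[2]-13)).round(1),'len',np.hypot(c[0],c[2]-13).round(1),'world',W(p,c).round(1),q.fun.round(1))
E
python3 fit1.py
```

```text
[544.9 -19.5] 10.54 [-0.3 -0.  -0.8 -0.1  0.1 -1.  -1.   1.4  0.7  0.  -0.9 -1.3]
square stand [ -44.8 -106.9  128.6] tilt -21.2 len 123.9 world [ 520.5 -132.8  128.6] [ 0.5  0.2 -0.1  0.2  1.1 -0.5 -0.5 -0. ]
tall stand [-44.   -0.4 129.5] tilt -20.7 len 124.5 world [501.7 -27.9 129.5] [ 0.1 -0.6 -0.1  0.5  0.4  0.4 -0.5 -0.3]
wide stand [ 11.7 143.1  91.6] tilt 8.5 len 79.5 world [530.3 123.3  91.6] [-0.2 -0.3  0.2  0.3]
```

```bash
cat > go.py <<'E'
import sys
from h import *
from fit import W
from scipy.spatial.transform import Rotation as R
p=np.load('p.npy'); s=sensors.sense(); M=R.from_euler('xyz',s['tcp_rot'],degrees=True); T=np.array(s['tool_pos'])
G=R.from_euler('xyz',[180,0,np.degrees(p[2])],degrees=True)
c,n=np.cos(p[2]),np.sin(p[2]); d=T-[p[0],p[1],0]
print('t',s['time'],'tcp stand',np.round([c*d[0]+n*d[1],-n*d[0]+c*d[1],d[2]],1),'F',np.round(s['ft_force'],1),'gap',s['finger_gap'])
for a in sys.argv[1:]:
    X=W(p,[float(v) for v in a.split(',')]); print(a,X.round(),'shift cm',(M.inv().apply(X-T)/10).round(2),'turn',np.degrees((M.inv()*G).as_rotvec()).round(1))
E
python3 go.py=1 2>/dev/null; python3 go.py " -90,-107,195" " -90,-107,105"
```

```text
t 0.1 tcp stand [-470.6 -477.4  194.2] F [1.  0.2 0.9] gap 85.48538621091332
 -90,-107,195 [ 476. -141.  195.] shift cm [ 4.166e+01 -3.293e+01 -2.000e-02] turn [-0.1 -0.   5.9]
 -90,-107,105 [ 476. -141.  105.] shift cm [ 41.66 -32.92   8.98] turn [-0.1 -0.   5.9]
```

Call:
play_rows([
  [[3.5, -2.8, 0, 0, 0, 1], [7, -5.5, 0, 0, 0, 2], [10.5, -8.3, 0, 0, 0, 3], [14, -11, 0, 0, 0, 4.5], [17.5, -13.8, 0, 0, 0, 5.9]],
], jaw=0, squeeze=20)

```text
time: 0.6
tool_pos: [299.1, -391.9, 194.7]
tcp_rot: [-180.0, 0.0, 10.4]
ft_force: [0.8, -0.0, 0.4]
finger_gap: 12.3
grip_force: 0.0
```

```bash
python3 go.py " -90,-107,195" " -90,-107,105"
```

```text
t 0.6 tcp stand [-309.8 -321.1  194.7] F [ 0.8 -0.   0.4] gap 12.32192089608682
 -90,-107,195 [ 476. -141.  195.] shift cm [ 2.195e+01 -2.145e+01 -2.000e-02] turn [-0.   0.  -0.1]
 -90,-107,105 [ 476. -141.  105.] shift cm [ 21.95 -21.44   8.98] turn [-0.   0.  -0.1]
```

Call:
play_rows([
  [[3.2, -3.2, 0, 0, 0, 0], [6.4, -6.4, 0, 0, 0, 0], [9.6, -9.6, 0, 0, 0, 0], [12.8, -12.8, 0, 0, 0, 0], [16, -16, 0, 0, 0, 0]],
])

```text
time: 1.1
tool_pos: [427.1, -205.3, 195.0]
tcp_rot: [-180.0, 0.0, 10.5]
ft_force: [0.4, 0.2, 0.9]
finger_gap: -0.4
grip_force: 0.0
```

Call:
play_rows([
  [[3, -2.7, 0, 0, 0, 0], [5.9, -5.4, 0, 0, 0, 0], [5.9, -5.4, 2, 0, 0, 0], [5.9, -5.4, 5, 0, 0, 0], [5.9, -5.4, 5, 0, 0, 0]],
])

```text
time: 1.6
tool_pos: [471.8, -141.4, 140.5]
tcp_rot: [-179.7, 0.4, 10.6]
ft_force: [-0.8, 0.0, -0.9]
finger_gap: 0.3
grip_force: 0.0
```

```bash
python3 - <<'E'
from h import *
a=snap('scene','m.png');b=snap('side','n.png')
x=cv2.imread('pics/m.png')[100:250,130:310];y=cv2.imread('pics/n.png')[100:270,230:400]
x=cv2.resize(x,(400,333));y=cv2.resize(y,(400,400))
o=np.zeros((400,800,3),np.uint8);o[:333,:400]=x;o[:,400:]=y;cv2.imwrite('pics/mn.png',o)
E
python3 go.py " -90,-107,105"
```

```text
t 1.7 tcp stand [ -92.3 -108.4  144.8] F [ 0.7 -0.3  0.3] gap 0.25477149500939156
 -90,-107,105 [ 476. -141.  105.] shift cm [ 0.24 -0.13  3.98] turn [-0.1  0.1 -0. ]
```

View pics/mn.png

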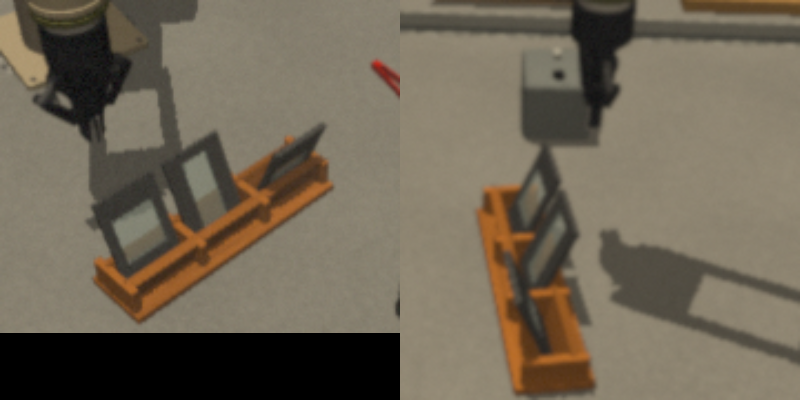

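The shut fingertips (scene crop ~95,135) are on the robot side of the square carrier, which is still untouched. I'll lower and push.

Call:
play_rows([
  [[0, 0, 1.8, 0, 0, 0], [0, 0, 3.7, 0, 0, 0], [0.5, 0, 3.7, 0, 0, 0], [1.2, 0, 3.7, 0, 0, 0], [2, 0, 3.7, 0, 0, 0]],
])

```text
time: 2.2
tool_pos: [496.2, -140.1, 110.3]
tcp_rot: [179.9, -0.1, 10.5]
ft_force: [0.5, -0.5, 0.0]
finger_gap: 0.0
grip_force: 0.0
```

Call:
play_rows([
  [[0.5, 0, 0, 0, 0, 0], [1, 0, 0, 0, 0, 0], [1.5, 0, 0, 0, 0, 0], [2, 0, 0, 0, 0, 0], [2.5, 0, 0, 0, 0, 0]],
])

```text
time: 2.7
tool_pos: [519.4, -134.8, 108.2]
tcp_rot: [-180.0, 0.0, 10.5]
ft_force: [0.4, -0.6, 0.4]
finger_gap: -0.1
grip_force: 0.0
```

```bash
python3 go.py " 0,-107,108"
```

```text
t 2.7 tcp stand [ -46.2 -108.7  108.2] F [ 0.4 -0.6  0.4] gap -0.09970526524696016
 0,-107,108 [ 564. -125.  108.] shift cm [ 4.62 -0.17  0.02] turn [-0.  0. -0.]
```

Call:
play_rows([
  [[0.5, 0, 0, 0, 0, 0], [1, 0, 0, 0, 0, 0], [1.5, 0, 0, 0, 0, 0], [2, 0, 0, 0, 0, 0], [2.5, 0, 0, 0, 0, 0]],
])

```text
time: 3.2
tool_pos: [544.0, -130.3, 108.2]
tcp_rot: [-180.0, 0.0, 10.5]
ft_force: [-0.2, 0.7, -0.6]
finger_gap: 0.1
grip_force: 0.0
```

Call:
play_rows([
  [[0.5, 0, 0, 0, 0, 0], [1, 0, 0, 0, 0, 0], [1.5, 0, 0, 0, 0, 0], [2, 0, 0, 0, 0, 0], [2.3, 0, 0, 0, 0, 0]],
])

```text
time: 3.7
tool_pos: [566.7, -126.1, 108.2]
tcp_rot: [180.0, -0.0, 10.5]
ft_force: [0.2, -0.3, -1.0]
finger_gap: 0.0
grip_force: 0.0
```

Call:
play_rows([
  [[0.2, 0, 0, 0, 0, 0], [0.4, 0, 0, 0, 0, 0], [0.4, 0, 0, 0, 0, 0], [0.4, 0, 0, 0, 0, 0], [0.4, 0, 0, 0, 0, 0]],
])

```text
time: 4.2
tool_pos: [570.0, -125.5, 108.2]
tcp_rot: [-180.0, 0.0, 10.5]
ft_force: [0.4, -0.1, 0.4]
finger_gap: -0.1
grip_force: 0.0
```

```bash
python3 - <<'E'
from h import *
a=snap('scene','m.png');b=snap('side','n.png')
x=cv2.imread('pics/m.png')[100:250,130:310];y=cv2.imread('pics/n.png')[100:270,230:400]
x=cv2.resize(x,(400,333));y=cv2.resize(y,(400,400))
o=np.zeros((400,800,3),np.uint8);o[:333,:400]=x;o[:,400:]=y;cv2.imwrite('pics/mn2.png',o)
E
python3 go.py " -90,0,108"
```

```text
t 4.3 tcp stand [   5.3 -108.8  108.2] F [ 0.  -0.1 -0.2] gap 0.05198051658533442
 -90,0,108 [456. -36. 108.] shift cm [ -9.54 -10.88   0.02] turn [-0. -0. -0.]
```

View pics/mn2.png

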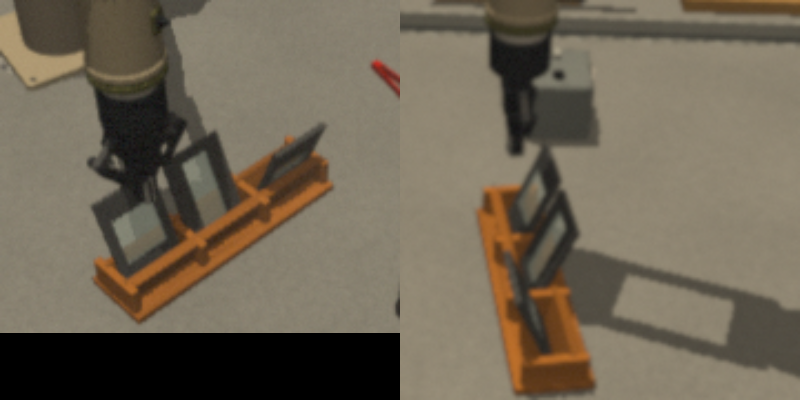

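```bash
python3 - <<'E'
from fit import *
p=np.load('p.npy'); T=sensors.sense()['tool_pos']
for n,(ox,oy,k,a) in dict(scene=(130,100,400/180,0),side=(230,100,400/170,400)).items():
    for l,X in dict(tcp=T,tcp_up=np.add(T,[0,0,60]),sqtop=W(p,(-44.8,-107,128.6)),start=[169.7,-575,195]).items():
        q=proj(D[n],X)[0]; print(n,l,q.round(1),'crop',((q-[ox,oy])*k+[a,0]).round())
E
```

```text
scene tcp [196.7 199.4] crop [148. 221.]
scene tcp_up [194.2 183.2] crop [143. 185.]
scene sqtop [184.9 184.4] crop [122. 188.]
scene start [-16.3 156.9] crop [-325.  126.]
side tcp [278.5 174.6] crop [514. 176.]
side tcp_up [279.2 158.4] crop [516. 137.]
side sqtop [294.8 168.5] crop [552. 161.]
side start [386.3  92.6] crop [768. -17.]
```

```bash
python3 - <<'E'
import cv2,numpy as np
x=cv2.imread('pics/m.png')[140:230,160:260];y=cv2.imread('pics/n.png')[120:220,255:330]
o=np.zeros((560,800,3),np.uint8);x=cv2.resize(x,(420,378),interpolation=2);y=cv2.resize(y,(380,507),interpolation=2)
o[:378,:420]=x;o[:507,420:]=y;cv2.imwrite('pics/z.png',o)
E
```

```text
(no output)
```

View pics/z.png

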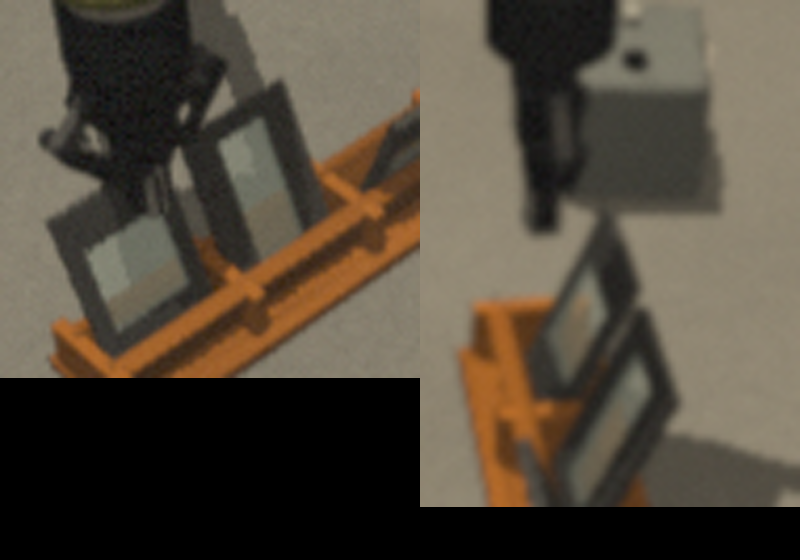

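```bash
python3 - <<'E'
from fit import *
S=sensors.sense();T=S['tool_pos']
q=least_squares(lambda X:np.concatenate([proj(D['scene'],X)[0]-[196.7,190.3],proj(D['side'],X)[0]-[278.9,165.6]]),T)
print(T,q.x,q.fun,S['joint_pos'])
d=snap('wrist','w.png'); print(np.array(d['T_tool_cam']).round(3).tolist(), np.array(d['mtx']).round().tolist())
E
```

```text
[ 570.04872741 -125.4860726   108.22399431] [ 570.99441821 -122.71575497  142.71025795] [-0.30002086 -0.27931929 -0.36445003  0.30833209] [-1.74479301e+01  8.19313912e+00  9.36981026e+01  1.51475895e-03
  7.81067053e+01  6.20253656e+01]
[[-0.001, -0.955, -0.297, 74.418], [1.0, -0.001, 0.001, 0.29], [-0.001, -0.297, 0.955, -177.51], [0.0, 0.0, 0.0, 1.0]] [[341.0, 0.0, 260.0], [0.0, 341.0, 188.0], [0.0, 0.0, 1.0]]
```

View pics/w.png

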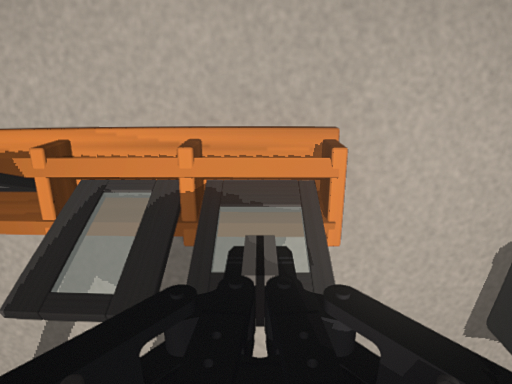

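The tip really sits about 34 mm above the reported TCP (both fixed cameras agree, tip at z ≈ 142), so it passed over the carrier, which still leans to the robot. I'll back off, go down 2.5 cm and push again.

Call:
play_rows([
  [[-4, 0, 0, 0, 0, 0], [-8, 0, 0, 0, 0, 0], [-10, 0, 0, 0, 0, 0], [-10, 0, 1.2, 0, 0, 0], [-10, 0, 2.5, 0, 0, 0]],
])

```text
time: 4.85
tool_pos: [472.5, -144.1, 83.3]
tcp_rot: [179.9, -0.1, 10.5]
ft_force: [0.7, -0.0, -0.2]
finger_gap: -0.2
grip_force: 0.0
```

Call:
play_rows([
  [[0, 0, 0, 0, 0, 0], [0.5, 0, 0, 0, 0, 0], [1.2, 0, 0, 0, 0, 0], [2, 0, 0, 0, 0, 0], [2.7, 0, 0, 0, 0, 0]],
])

```text
time: 5.35
tool_pos: [499.7, -138.7, 83.6]
tcp_rot: [180.0, -0.0, 10.6]
ft_force: [0.8, 0.1, -0.2]
finger_gap: -0.3
grip_force: 0.0
```

Call:
play_rows([
  [[0.4, 0, 0, 0, 0, 0], [0.8, 0, 0, 0, 0, 0], [1.2, 0, 0, 0, 0, 0], [1.6, 0, 0, 0, 0, 0], [2, 0, 0, 0, 0, 0]],
])

```text
time: 5.85
tool_pos: [518.3, -135.1, 83.2]
tcp_rot: [180.0, -0.0, 10.5]
ft_force: [-0.9, 0.1, 0.4]
finger_gap: 0.1
grip_force: 0.2
```

```bash
cat > look.py <<'E'
import sys
from h import *
a=snap('scene','m.png');b=snap('side','n.png')
x=cv2.imread('pics/m.png')[110:240,150:300];y=cv2.imread('pics/n.png')[120:270,245:345]
o=np.zeros((600,800,3),np.uint8);x=cv2.resize(x,(400,347),interpolation=2);y=cv2.resize(y,(400,600),interpolation=2)
o[:347,:400]=x;o[:,400:]=y;cv2.imwrite('pics/'+sys.argv[1],o)
E
python3 look.py q1.png;python3 go.py " 5,-107,84"
```

```text
t 5.95 tcp stand [ -47.2 -108.8   83.2] F [0.6 0.4 0.4] gap 0.34332498239115794
 5,-107,84 [ 569. -124.   84.] shift cm [ 5.22 -0.18 -0.08] turn [ 0. -0. -0.]
```

View pics/q1.png

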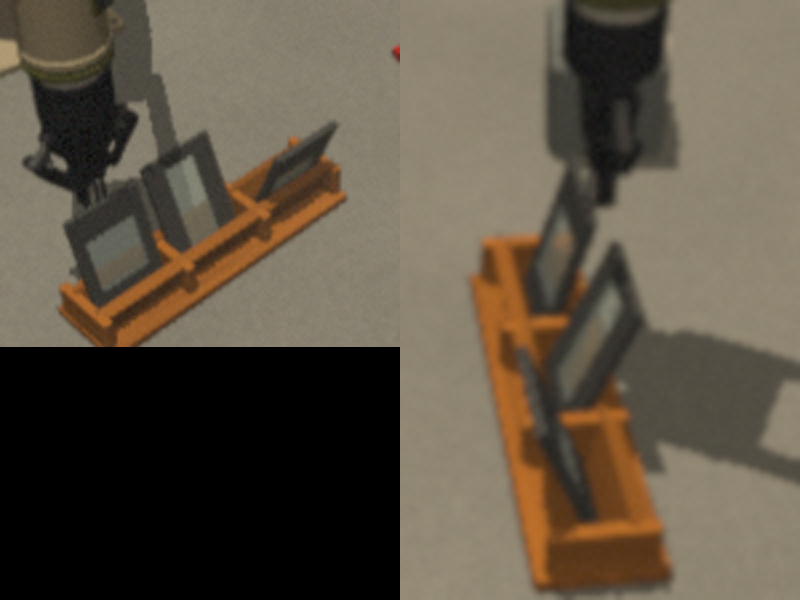

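The square carrier (side crop ~565,240) is now steeper than the tall one, with the finger behind its top edge at (605,200). Contact is right, so I'll continue.

Call:
play_rows([
  [[0.4, 0, 0, 0, 0, 0], [0.8, 0, 0, 0, 0, 0], [1.2, 0, 0, 0, 0, 0], [1.6, 0, 0, 0, 0, 0], [2, 0, 0, 0, 0, 0]],
])

```text
time: 6.45
tool_pos: [538.1, -131.4, 83.2]
tcp_rot: [180.0, -0.0, 10.5]
ft_force: [-0.3, 0.4, 0.4]
finger_gap: 0.2
grip_force: 0.1
```

Call:
play_rows([
  [[0.4, 0, 0, 0, 0, 0], [0.8, 0, 0, 0, 0, 0], [1.2, 0, 0, 0, 0, 0], [1.6, 0, 0, 0, 0, 0], [2, 0, 0, 0, 0, 0]],
])

```text
time: 6.95
tool_pos: [557.7, -127.8, 83.2]
tcp_rot: [-180.0, 0.0, 10.5]
ft_force: [-0.0, 0.7, 0.2]
finger_gap: 0.0
grip_force: 0.0
```

Call:
play_rows([
  [[0.4, 0, 0, 0, 0, 0], [0.8, 0, 0, 0, 0, 0], [1.2, 0, 0, 0, 0, 0], [1.2, 0, 0, 0, 0, 0], [1.2, 0, 0, 0, 0, 0]],
])

```text
time: 7.45
tool_pos: [569.1, -125.6, 83.1]
tcp_rot: [-180.0, 0.0, 10.5]
ft_force: [0.6, -0.6, -0.5]
finger_gap: 0.1
grip_force: 0.0
```

```bash
python3 go.py " -90,0,84"
```

```text
t 7.45 tcp stand [   4.4 -108.7   83.1] F [ 0.6 -0.6 -0.5] gap 0.14149027320472451
 -90,0,84 [456. -36.  84.] shift cm [ -9.44 -10.87  -0.09] turn [-0.  0. -0.]
```

Call:
play_rows([
  [[-3, 0, 0, 0, 0, 0], [-6, 0, 0, 0, 0, 0], [-9.5, 0, 0, 0, 0, 0], [-9.5, -4, 0, 0, 0, 0], [-9.5, -8, 0, 0, 0, 0]],
])

```text
time: 7.95
tool_pos: [460.1, -64.9, 83.3]
tcp_rot: [180.0, -0.0, 10.3]
ft_force: [-0.1, 0.4, 0.4]
finger_gap: 0.1
grip_force: 0.0
```

Call:
play_rows([
  [[0, -2.9, 0, 0, 0, 0], [0, -2.9, 0, 0, 0, 0], [0.8, -2.9, 0, 0, 0, 0], [1.6, -2.9, 0, 0, 0, 0], [2.5, -2.9, 0, 0, 0, 0]],
])

```text
time: 8.45
tool_pos: [481.6, -32.1, 83.3]
tcp_rot: [180.0, -0.0, 10.5]
ft_force: [0.5, -0.4, 0.2]
finger_gap: -0.1
grip_force: 0.0
```

```bash
cat > tilt.py <<'E'
# project predicted frame outline for both leans and score darkness along frame bars in both views
from fit import *
p=np.load('p.npy')
for n in('scene','side'):
    g=cv2.cvtColor(np.asarray(optics.snapshot(n)['pixels']),cv2.COLOR_RGB2GRAY).astype(float)
    for k,y in dict(square=-108,tall=0,wide=110).items():
        o=[]
        for t in(-21,21):
            t=np.radians(t); X=[W(p,(h*np.sin(t),y+w,13+h*np.cos(t))) for h in(112,118,122) for w in range(-40,41,4)]
            uv=proj(D[n],np.array(X)).round().astype(int); o.append(round(float(np.median(g[uv[:,1],uv[:,0]]))))
        print(n,k,'top bar grey at -21/+21 deg',o)
E
python3 tilt.py; python3 go.py " 5,0,84"
```

```text
scene square top bar grey at -21/+21 deg [130, 60]
scene tall top bar grey at -21/+21 deg [57, 78]
scene wide top bar grey at -21/+21 deg [126, 66]
side square top bar grey at -21/+21 deg [137, 73]
side tall top bar grey at -21/+21 deg [62, 65]
side wide top bar grey at -21/+21 deg [135, 74]
t 8.55 tcp stand [-64.3  -0.6  83.2] F [-0.1 -0.4 -0.5] gap -0.2587778509121272
 5,0,84 [550. -19.  84.] shift cm [ 6.93 -0.07 -0.08] turn [ 0.  -0.  -0.1]
```

The square carrier now leans away. Next is the tall one.

Call:
play_rows([
  [[0.4, 0, 0, 0, 0, 0], [0.8, 0, 0, 0, 0, 0], [1.2, 0, 0, 0, 0, 0], [1.6, 0, 0, 0, 0, 0], [2, 0, 0, 0, 0, 0]],
])

```text
time: 9.05
tool_pos: [500.4, -27.6, 83.2]
tcp_rot: [180.0, -0.0, 10.5]
ft_force: [-0.4, -0.2, -0.7]
finger_gap: 0.1
grip_force: 0.2
```

Call:
play_rows([
  [[0.4, 0, 0, 0, 0, 0], [0.8, 0, 0, 0, 0, 0], [1.2, 0, 0, 0, 0, 0], [1.6, 0, 0, 0, 0, 0], [2, 0, 0, 0, 0, 0]],
])

```text
time: 9.55
tool_pos: [520.1, -23.9, 83.2]
tcp_rot: [-180.0, -0.0, 10.5]
ft_force: [-0.4, -0.2, 0.5]
finger_gap: 0.4
grip_force: 0.1
```

Call:
play_rows([
  [[0.4, 0, 0, 0, 0, 0], [0.8, 0, 0, 0, 0, 0], [1.2, 0, 0, 0, 0, 0], [1.6, 0, 0, 0, 0, 0], [2, 0, 0, 0, 0, 0]],
])

```text
time: 10.05
tool_pos: [539.7, -20.2, 83.2]
tcp_rot: [-180.0, 0.0, 10.5]
ft_force: [0.5, 0.1, 0.7]
finger_gap: 0.1
grip_force: 0.0
```

Call:
play_rows([
  [[0.4, 0, 0, 0, 0, 0], [0.8, 0, 0, 0, 0, 0], [0.9, 0, 0, 0, 0, 0], [0.9, 0, 0, 0, 0, 0], [0.9, 0, 0, 0, 0, 0]],
])

```text
time: 10.55
tool_pos: [548.1, -18.7, 83.1]
tcp_rot: [-180.0, 0.0, 10.5]
ft_force: [0.2, 0.2, -0.6]
finger_gap: 0.1
grip_force: 0.0
```

Call:
play_rows([
  [[-3, 0, 0, 0, 0, 0], [-6, 0, 0, 0, 0, 0], [-10, 0, 0, 0, 0, 0], [-14, 0, 0, 0, 0, 0], [-14, 0, -4, 0, 0, 0]],
])

```text
time: 11.05
tool_pos: [394.5, -41.6, 109.5]
tcp_rot: [-179.4, 1.5, 10.5]
ft_force: [-1.2, -0.2, -3.2]
finger_gap: -0.1
grip_force: 0.0
```

```bash
python3 tilt.py; python3 look.py q2.png; python3 go.py
```

```text
scene square top bar grey at -21/+21 deg [129, 60]
scene tall top bar grey at -21/+21 deg [124, 61]
scene wide top bar grey at -21/+21 deg [126, 65]
side square top bar grey at -21/+21 deg [135, 72]
side tall top bar grey at -21/+21 deg [134, 71]
side wide top bar grey at -21/+21 deg [136, 73]
t 11.25 tcp stand [-135.8   -0.2  124.5] F [-0.6 -0.4  0.1] gap -4.1704588905917486e-05
```

View pics/q2.png

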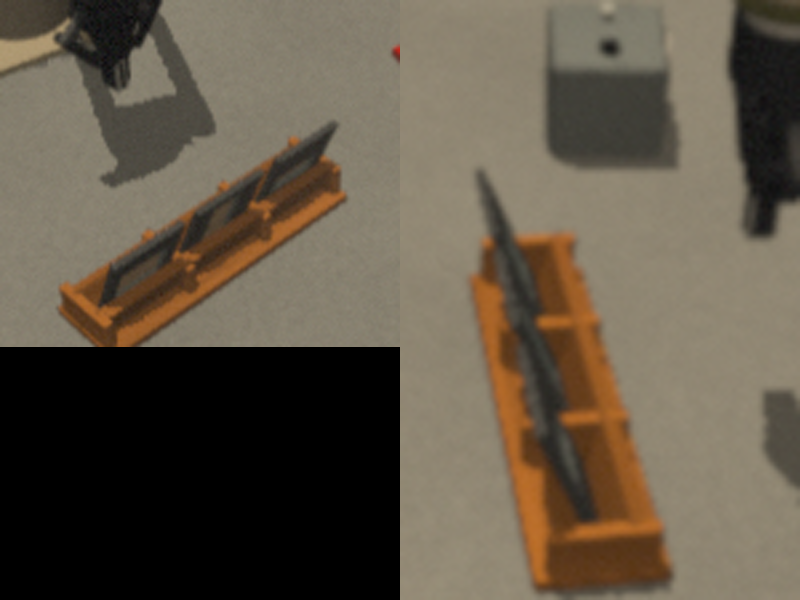

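All three now lean away, in line (side crop ~(510,240), (540,360), (565,460)), and the gripper is clear at (760,230).

```bash
python3 -c "
from bench import job
print(job.hand_in())"
```

```text
the job is handed in; nothing more can be done
None
```

The square and tall carriers have been pushed over in their slots, so all three now lean away from the robot; the carrier that already leaned away was not touched, and the job is handed in.

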